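Count four short couplings into the tool case

TASK

Make up the kit: the large bay of the red tool case must hold exactly four of the short steel hose couplings, standing upright on its floor. Count the short ones that are already in it and bring only as many as are missing from the row under the wire shelf; leave the spare short one, the long couplings (also any in the case) and everything else where they stand.

Things in the scene. Friction and masses are not known exactly. Their poses are not given: they have to be found in the camera images.
- rack: Fixed steel wire shelf on a grey drip mat 6 mm thick (x -120 to +80, y +-215 mm). Origin: underside of the mat; +x points to its back, y along its width. Open front; two 10 mm posts at x = +80, y = +-205 mm carry the shelf. Six couplings stand on the mat in a row at about x = -92 mm, about 62 mm apart. A jar and a tub 60 mm tall sit on the shelf's back corners.
- shelf_front (a point): Middle of the shelf's front wire (8 mm thick, its centre 179 mm above the table), at x = -100 mm of the rack; axes as the rack. From here a level grid of wires, 410 mm wide, underside 175 mm above the table, reaches 180 mm back and so covers the row of couplings.
- case: Open red tool case, fixed, 160 (x) x 270 (y) x 34 mm, walls 5 mm, floor 6 mm thick; origin: centre of its underside. A divider 30 mm+ high at y = -77 mm parts a narrow bay of steel pins (y below) from the large fittings bay. Its clear lid, 14 mm high, is folded flat on the table on its +x side, to x = 240 mm.
- fittings_bay (a point): Centre of the floor (top face) of the case's large bay; axes as the case. Inside of the bay: 150 mm along x, 205 mm along y, 28 mm deep. Two couplings, both short or one short and one long, already stand in it near its +x wall, about y = +-72 mm.
- short1: Short steel hose coupling, 55 mm tall, standing: hexagonal foot 33 mm across and 16 mm high, above it a plain barrel of 26 mm diameter. Origin: centre of the underside; z up along its axis. All five short ones are alike; at the start it stands under the wire shelf or in the case.
- short2: Short steel hose coupling, 55 mm tall, standing: hexagonal foot 33 mm across and 16 mm high, above it a plain barrel of 26 mm diameter. Origin: centre of the underside; z up along its axis. All five short ones are alike; at the start it stands under the wire shelf or in the case.
- short3: Short steel hose coupling, 55 mm tall, standing: hexagonal foot 33 mm across and 16 mm high, above it a plain barrel of 26 mm diameter. Origin: centre of the underside; z up along its axis. All five short ones are alike; at the start it stands under the wire shelf or in the case.
- short4: Short steel hose coupling, 55 mm tall, standing: hexagonal foot 33 mm across and 16 mm high, above it a plain barrel of 26 mm diameter. Origin: centre of the underside; z up along its axis. All five short ones are alike; at the start it stands under the wire shelf or in the case.
- short5: Short steel hose coupling, 55 mm tall, standing: hexagonal foot 33 mm across and 16 mm high, above it a plain barrel of 26 mm diameter. Origin: centre of the underside; z up along its axis. All five short ones are alike; at the start it stands under the wire shelf or in the case.
- long1: Long steel hose coupling: as the short ones (same foot and barrel diameter) but 85 mm tall. Not wanted; stays where it is, be it under the shelf or in the case. Origin: centre of the underside.
- long2: Long steel hose coupling: as the short ones (same foot and barrel diameter) but 85 mm tall. Not wanted; stays where it is, be it under the shelf or in the case. Origin: centre of the underside.
- long3: Long steel hose coupling: as the short ones (same foot and barrel diameter) but 85 mm tall. Not wanted; stays where it is, be it under the shelf or in the case. Origin: centre of the underside.
- bottle: Blue bottle, 60 mm diameter, 190 mm tall, standing between shelf and case. Origin: centre of underside.
- screwdriver: Screwdriver lying on the table in front of the shelf, about 200 mm long along its x, 30 mm high at most.
- jar: Small glass jar, 52 mm diameter, 65 mm tall, under the shelf behind the row of couplings. Origin: centre of underside.
- tin: Tin can, 60 mm diameter, 70 mm tall, under the shelf behind the row, beside the jar. Origin: centre of underside.
There are look-alikes about, which are no part of the job. What is shaped like the short3 but green is not meant. What is shaped like the short2 but brown or green is not meant.

How it is judged (in metres and radians):
At the end, for the whole second after the job is handed in: Exactly four of the five short couplings stand on the floor of the case's large bay (foot within 6 mm of the floor, within 0.15 rad of upright, still, centre inside the bay), and the fifth is outside it and within 30 mm of where it started ((((x of short2 in the frame of fittings_bay between -0.065 and 0.065 m and y of short2 in the frame of fittings_bay between -0.095 and 0.095 m and z of short2 in the frame of fittings_bay below 0.006 m and angle between short2's own z axis and vertical below 0.15 rad and linear speed of short2 below 0.02 m/s) and (x of short3 in the frame of fittings_bay between -0.065 and 0.065 m and y of short3 in the frame of fittings_bay between -0.095 and 0.095 m and z of short3 in the frame of fittings_bay below 0.006 m and angle between short3's own z axis and vertical below 0.15 rad and linear speed of short3 below 0.02 m/s) and (x of short4 in the frame of fittings_bay between -0.065 and 0.065 m and y of short4 in the frame of fittings_bay between -0.095 and 0.095 m and z of short4 in the frame of fittings_bay below 0.006 m and angle between short4's own z axis and vertical below 0.15 rad and linear speed of short4 below 0.02 m/s) and (x of short5 in the frame of fittings_bay between -0.065 and 0.065 m and y of short5 in the frame of fittings_bay between -0.095 and 0.095 m and z of short5 in the frame of fittings_bay below 0.006 m and angle between short5's own z axis and vertical below 0.15 rad and linear speed of short5 below 0.02 m/s) and y of short1 in the frame of fittings_bay above 0.12 m and distance of short1 from where it was at the start of the episode below 0.03 m) or ((x of short1 in the frame of fittings_bay between -0.065 and 0.065 m and y of short1 in the frame of fittings_bay between -0.095 and 0.095 m and z of short1 in the frame of fittings_bay below 0.006 m and angle between short1's own z axis and vertical below 0.15 rad and linear speed of short1 below 0.02 m/s) and (x of short3 in the frame of fittings_bay between -0.065 and 0.065 m and y of short3 in the frame of fittings_bay between -0.095 and 0.095 m and z of short3 in the frame of fittings_bay below 0.006 m and angle between short3's own z axis and vertical below 0.15 rad and linear speed of short3 below 0.02 m/s) and (x of short4 in the frame of fittings_bay between -0.065 and 0.065 m and y of short4 in the frame of fittings_bay between -0.095 and 0.095 m and z of short4 in the frame of fittings_bay below 0.006 m and angle between short4's own z axis and vertical below 0.15 rad and linear speed of short4 below 0.02 m/s) and (x of short5 in the frame of fittings_bay between -0.065 and 0.065 m and y of short5 in the frame of fittings_bay between -0.095 and 0.095 m and z of short5 in the frame of fittings_bay below 0.006 m and angle between short5's own z axis and vertical below 0.15 rad and linear speed of short5 below 0.02 m/s) and y of short2 in the frame of fittings_bay above 0.12 m and distance of short2 from where it was at the start of the episode below 0.03 m) or ((x of short1 in the frame of fittings_bay between -0.065 and 0.065 m and y of short1 in the frame of fittings_bay between -0.095 and 0.095 m and z of short1 in the frame of fittings_bay below 0.006 m and angle between short1's own z axis and vertical below 0.15 rad and linear speed of short1 below 0.02 m/s) and (x of short2 in the frame of fittings_bay between -0.065 and 0.065 m and y of short2 in the frame of fittings_bay between -0.095 and 0.095 m and z of short2 in the frame of fittings_bay below 0.006 m and angle between short2's own z axis and vertical below 0.15 rad and linear speed of short2 below 0.02 m/s) and (x of short4 in the frame of fittings_bay between -0.065 and 0.065 m and y of short4 in the frame of fittings_bay between -0.095 and 0.095 m and z of short4 in the frame of fittings_bay below 0.006 m and angle between short4's own z axis and vertical below 0.15 rad and linear speed of short4 below 0.02 m/s) and (x of short5 in the frame of fittings_bay between -0.065 and 0.065 m and y of short5 in the frame of fittings_bay between -0.095 and 0.095 m and z of short5 in the frame of fittings_bay below 0.006 m and angle between short5's own z axis and vertical below 0.15 rad and linear speed of short5 below 0.02 m/s) and y of short3 in the frame of fittings_bay above 0.12 m and distance of short3 from where it was at the start of the episode below 0.03 m) or ((x of short1 in the frame of fittings_bay between -0.065 and 0.065 m and y of short1 in the frame of fittings_bay between -0.095 and 0.095 m and z of short1 in the frame of fittings_bay below 0.006 m and angle between short1's own z axis and vertical below 0.15 rad and linear speed of short1 below 0.02 m/s) and (x of short2 in the frame of fittings_bay between -0.065 and 0.065 m and y of short2 in the frame of fittings_bay between -0.095 and 0.095 m and z of short2 in the frame of fittings_bay below 0.006 m and angle between short2's own z axis and vertical below 0.15 rad and linear speed of short2 below 0.02 m/s) and (x of short3 in the frame of fittings_bay between -0.065 and 0.065 m and y of short3 in the frame of fittings_bay between -0.095 and 0.095 m and z of short3 in the frame of fittings_bay below 0.006 m and angle between short3's own z axis and vertical below 0.15 rad and linear speed of short3 below 0.02 m/s) and (x of short5 in the frame of fittings_bay between -0.065 and 0.065 m and y of short5 in the frame of fittings_bay between -0.095 and 0.095 m and z of short5 in the frame of fittings_bay below 0.006 m and angle between short5's own z axis and vertical below 0.15 rad and linear speed of short5 below 0.02 m/s) and y of short4 in the frame of fittings_bay above 0.12 m and distance of short4 from where it was at the start of the episode below 0.03 m) or ((x of short1 in the frame of fittings_bay between -0.065 and 0.065 m and y of short1 in the frame of fittings_bay between -0.095 and 0.095 m and z of short1 in the frame of fittings_bay below 0.006 m and angle between short1's own z axis and vertical below 0.15 rad and linear speed of short1 below 0.02 m/s) and (x of short2 in the frame of fittings_bay between -0.065 and 0.065 m and y of short2 in the frame of fittings_bay between -0.095 and 0.095 m and z of short2 in the frame of fittings_bay below 0.006 m and angle between short2's own z axis and vertical below 0.15 rad and linear speed of short2 below 0.02 m/s) and (x of short3 in the frame of fittings_bay between -0.065 and 0.065 m and y of short3 in the frame of fittings_bay between -0.095 and 0.095 m and z of short3 in the frame of fittings_bay below 0.006 m and angle between short3's own z axis and vertical below 0.15 rad and linear speed of short3 below 0.02 m/s) and (x of short4 in the frame of fittings_bay between -0.065 and 0.065 m and y of short4 in the frame of fittings_bay between -0.095 and 0.095 m and z of short4 in the frame of fittings_bay below 0.006 m and angle between short4's own z axis and vertical below 0.15 rad and linear speed of short4 below 0.02 m/s) and y of short5 in the frame of fittings_bay above 0.12 m and distance of short5 from where it was at the start of the episode below 0.03 m))); the robot touches nothing.
It fails at once if a long coupling or another bystander is moved more than 30 mm or tipped over (distance of any of long1, long2, long3, bottle, screwdriver, jar, tin from where it was at the start of the episode above 0.03 m or angle between any of long1, long2, long3, bottle, jar, tin's own z axis and vertical above 0.5 rad).
It also fails if it takes over 72 s, if anything falls off the work surface, if the arm or the gripper's body presses on something with over 40 N, if the wrist force passes 120 N, or if a joint passes its speed limit or range.

ROBOT

A 6-joint arm with a two-finger parallel gripper is mounted at the origin on the work surface. World frame = base frame: x ahead of the robot, y to its left, z up, the work surface at z = 0. Lengths are in mm, angles in rad, forces in N, time in s.
With the tool pointing down it reaches from about 350 to 975 mm from the base axis. Payload 7.1 kg.
Tool frame: the origin (TCP) lies at the very end of the fingers, on their centre line; the grasp point (between the pads) lies ctrl.hold_point_z behind it (ctrl.hold_point_z is the distance from the TCP to the grasp point, in mm); z points along the fingers, y is the line along which they close (so a half turn about z gives the same grasp; the last joint's range is limited). The gripper opens to 88 mm and grips with 3 to 60 N. Pads are 20 mm wide; open, the fingers measure 115 mm over their backs; the gripper's body (75 mm by 178 mm) begins 61 mm behind the grasp point.
Start: joints at [-1.259, 0.423, 1.63, -0, 1.089, -0.019], TCP at [203.017, -591.091, 186.375] pointing down, gripper open.
Joint ranges: [-3, 3], [-0.9, 2.11], [0.09, 2.58], [-1.31, 4.45], [0.11, 2.69], [-2.54, 2.54]. Speed limits (rad/s): [2.39, 2.39, 3.01, 3.14, 3.14, 3.14].

INTERFACE

Orientations are given as a rotation vector (axis times angle).
In Python, from workcell import ctrl gives the robot as it stands. The module is installed in compiled form; this text tells all that it offers.
- The arm moves only by the shell command python3 -m creep 'ROWS'. ROWS is JSON, a list of rows, each an object with "translation": the shift along the tool's x, y, z in mm, a list of three; "angular": the turn, a rotation vector about the tool's x, y, z in rad, a list of three; "jaw": the opening, from 0 (shut) to 1 (fully open). A call has exactly 8 rows; each row is the pose to reach, as a shift and turn from the pose commanded when the call began, along the tool's axes at that moment; what a row does not reach only later rows make up. A row lasts 1/8 s, in which the tool goes at most 62.5 mm and 10.7 degrees, less where a joint would pass 70% of its speed; a pose out of reach is approached as far as the arm can. A call with a gripper value outside its range is refused whole. The fingers move at their own pace and stop on an object; the grip force is fixed at half the most. Time passes only in rows, so rows that repeat a pose let the fingers close, or fill a call up. It gives the time, the measured TCP pose, the force, the opening and the grip force at its end, in the units of the state.
- ctrl.get_obs(): the state, without advancing time (a new reading comes with each control period).
- ctrl.get_image(name): name is "side" or "top" or "wrist"; returns the picture (420x560x3 uint8, red, green, blue); there is no depth.
- ctrl.camera_info(name): a dict with "camera_matrix" (3x3 intrinsics, pixels), "world_from_camera" (4x4, takes a point from camera to world coordinates). Camera axes: x right, y up, looking along -z (the intrinsics and any distortion apply to the point x, -y, -z); pixel columns grow to the right and rows downward; lengths in mm; the calibration is good to about 2 mm. A picture is of the moment at which its call begins: read the wrist's pose just before it. camera_info takes no time and is no camera call; for the wrist camera it gives the pose at the moment of the call.
- ctrl.close_job(): hands the job in; it is judged then, once.
Trained networks look in the newest picture that a camera, given by its name, has taken for a name from the list of things; names that differ only in an ending like _2 or _b are one class to them, and where a whole thing is asked for, a point or a joint stands for the part that bears it (a point fixed in the world has none). Each returns a list of dicts, best first, with "score" (0 to 1); they miss things now and then, are a little off and sometimes report something else, mostly with a low value. They report only what shows in the picture. A call takes as long as a camera call. They do not tell look-alikes from the thing itself.
- ctrl.look_for(camera, label): "rect" ([left, top, right, bottom] in pixels, round what is visible of it).
The state is a dict: "t": time; "qpos": joint angles; "qvel": joint speeds; "joint_torque": joint torques, N m; "ee_pos": TCP position; "orientation": TCP orientation; "ft_force": force on the tool from outside, world axes, zero at the start; "moment": the same for the moment, N m; "width": finger opening in mm; "grasp_force": force on a finger pad.
Only numpy, scipy, OpenCV 4.12 (cv2) and the standard library are available. Lean on these libraries where they do the work, as an engineer would, in place of code of your own. Each camera call takes 0.05 s, during which the arm holds its last target. There are 200 camera calls.

## Working session

There is one attempt and no reset: what is moved stays moved. The work goes in short steps, Python scripts to look and compute and a shell command to move; the robot and the scene stay as the last step left them, time stands still between calls to the robot, and variables do not carry over. Pictures are saved under pics/ and viewed, at most 10 in all, crops included, and the job is handed in when it is done.

```bash
mkdir -p pics; python3 - <<'E'
from workcell import ctrl
import cv2,numpy as np
print(ctrl.hold_point_z, ctrl.get_obs())
for c in("side","top"):
    cv2.imwrite(f"pics/{c}0.png",ctrl.get_image(c)[:,:,::-1])
    i=ctrl.camera_info(c);print(c,np.round(i["camera_matrix"],1).tolist(),np.round(i["world_from_camera"],3).tolist(),i.keys())
    for l in("short1","long1","rack","case","bottle","screwdriver","jar","tin"):
        print(l,[(np.round(d["rect"]).tolist(),round(d["score"],2)) for d in ctrl.look_for(c,l)])
E
```

```text
18.700000000000003 {'t': 0.0, 'qpos': array([-1.25903174e+00,  4.23847255e-01,  1.63067797e+00, -2.23988476e-05,
        1.08858992e+00, -1.89805821e-02]), 'qvel': array([ 8.40698391e-05, -1.99441915e-04, -3.88265973e-04, -1.03023987e-03,
       -2.75851674e-04, -4.02557299e-04]), 'joint_torque': array([ 3.46204852e-04, -5.44627798e+01, -2.73663282e+01,  6.44761068e-02,
        2.27723038e-02, -1.12871030e-04]), 'ee_pos': array([ 202.81107793, -590.53920088,  185.60245679]), 'orientation': array([-3.09724667e+00, -5.16937122e-01,  3.79495301e-04]), 'ft_force': array([ 0.26179567, -0.39554065,  0.59231384]), 'moment': array([-0.003378  , -0.04051882, -0.00126701]), 'grasp_force': 0.0, 'width': 87.82622839528287}
side [[468.4, 0.0, 280.9], [0.0, 468.4, 215.1], [0.0, 0.0, 1.0]] [[0.99, 0.095, -0.105, 470.178], [-0.141, 0.742, -0.655, -643.208], [0.016, 0.663, 0.748, 864.284], [0.0, 0.0, 0.0, 1.0]] dict_keys(['camera_matrix', 'world_from_camera'])
short1 [([266.0, 332.0, 285.0, 356.0], 0.81), ([176.0, 191.0, 186.0, 213.0], 0.74), ([215.0, 272.0, 230.0, 293.0], 0.74), ([192.0, 205.0, 209.
[... 1024 characters left out ...]
ort1 [([231.0, 274.0, 244.0, 284.0], 0.62), ([304.0, 213.0, 317.0, 221.0], 0.57), ([150.0, 246.0, 167.0, 258.0], 0.52), ([171.0, 241.0, 186.0, 253.0], 0.48), ([267.0, 218.0, 272.0, 226.0], 0.44)]
long1 [([409.0, 243.0, 425.0, 252.0], 0.73), ([218.0, 229.0, 229.0, 238.0], 0.64), ([106.0, 142.0, 292.0, 263.0], 0.64), ([243.0, 218.0, 254.0, 229.0], 0.45)]
rack [([106.0, 143.0, 292.0, 265.0], 0.6)]
case [([341.0, 160.0, 466.0, 302.0], 0.95)]
bottle [([294.0, 128.0, 319.0, 165.0], 0.77), ([150.0, 248.0, 166.0, 258.0], 0.53)]
screwdriver [([262.0, 238.0, 274.0, 278.0], 0.58)]
jar [([223.0, 177.0, 242.0, 194.0], 0.53), ([106.0, 143.0, 293.0, 262.0], 0.38)]
tin [([105.0, 142.0, 292.0, 263.0], 0.26)]
```

```bash
python3 - <<'E'
import cv2
a=cv2.imread("pics/side0.png");b=cv2.imread("pics/top0.png")
cv2.imwrite("pics/s1.png",cv2.resize(a[60:420,140:420],None,fx=1.65,fy=1.65,interpolation=2))
cv2.imwrite("pics/t1.png",cv2.resize(b[110:310,90:490],None,fx=2,fy=2,interpolation=2))
E
```

```text
(no output)
```

View pics/s1.png

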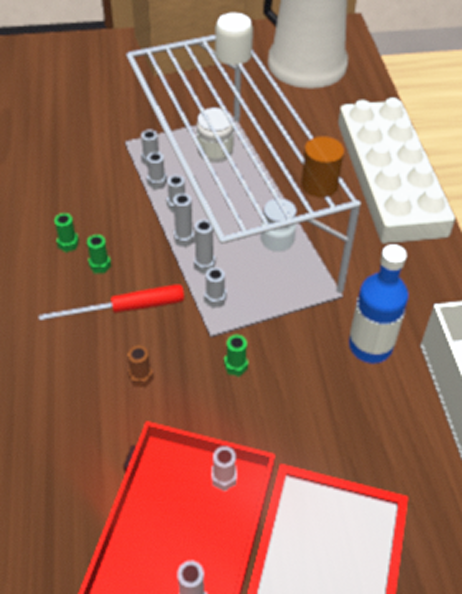

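View pics/t1.png

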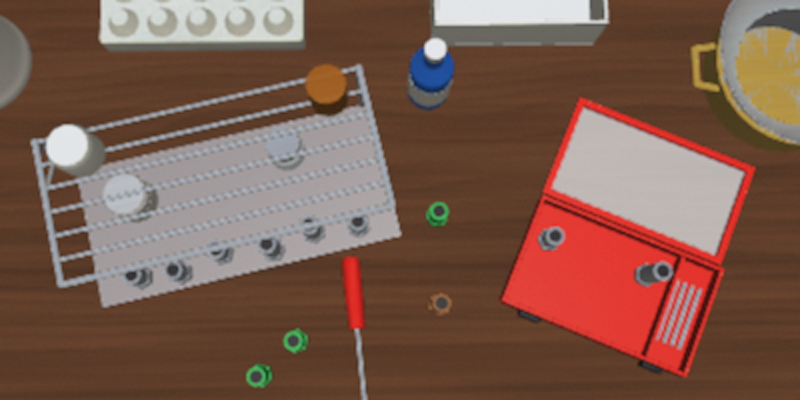

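The views show the case holding one short coupling at side crop (223,467) and one long at (190,578), near the divider, so three are missing. The row from far to near is short, short, short, long, long, short, at side crop (149,142), (155,167), (176,192), (182,218), (204,245) and (215,287).
The look-alikes are green at (65,231), (97,252) and (236,354) and brown at (140,364), all in front of the mat.

```bash
cat > h.py <<'E'
from workcell import ctrl
import cv2,numpy as np
from scipy.spatial.transform import Rotation as R
def ray(c,uv,z):
    i=ctrl.camera_info(c);K=np.array(i["camera_matrix"]);T=np.array(i["world_from_camera"])
    d=np.linalg.inv(K)@[uv[0],uv[1],1];d=T[:3,:3]@(d*[1,-1,-1]);p=T[:3,3]
    return p+d*(z-p[2])/d[2]
def proj(c,P):
    i=ctrl.camera_info(c);K=np.array(i["camera_matrix"]);T=np.array(i["world_from_camera"])
    q=(np.linalg.inv(T)@np.append(P,1))[:3]*[1,-1,-1];q=K@q;return q[:2]/q[2]
def tool(yaw,down):  # z axis points to heading yaw, 'down' rad below level; y horizontal
    z=np.array([np.cos(yaw)*np.cos(down),np.sin(yaw)*np.cos(down),-np.sin(down)])
    y=np.array([np.sin(yaw),-np.cos(yaw),0]);return np.c_[np.cross(y,z),y,z]
def go(g,yaw,down,ref=None,flip=0):  # g: wanted grasp point; prints shift and turn in tool axes
    o=ctrl.get_obs() if ref is None else ref
    R0=R.from_rotvec(o["orientation"]).as_matrix();Rt=tool(yaw,down)
    if flip: Rt=Rt@np.diag([-1,-1,1])
    p=np.array(g,float)+Rt[:,2]*ctrl.hold_point_z
    print("T",np.round(R0.T@(p-o["ee_pos"]),1).tolist(),"A",np.round(R.from_matrix(R0.T@Rt).as_rotvec(),3).tolist())
    return {"ee_pos":p,"orientation":R.from_matrix(Rt).as_rotvec()}
E
python3 - <<'E'
from h import *
o=ctrl.get_obs();print(R.from_rotvec(o["orientation"]).as_matrix().round(2))
S=[(149,135,61),(155,158,61),(176,183,61),(182,200,91),(204,228,91),(215,274,61)]
P=np.array([ray("side",(140+a/1.65,60+b/1.65),z) for a,b,z in S]);print("row side",P.round())
Tt=[(137,274,61),(175,268,61),(217,248,61),(268,240,91),(311,227,91),(358,222,61)]
Q=np.array([ray("top",(90+a/2,110+b/2),z) for a,b,z in Tt]);print("row top",Q.round())
for n,c,z in [("frontL mat",(105,306),6),("frontR mat",(400,235),6),("wireL",(62,284),179),("wireR",(392,207),179)]: print(n,ray("top",(90+c[0]/2,110+c[1]/2),z).round())
C=np.array([ray("top",(90+a/2,110+b/2),34) for a,b in[(548,198),(503,300),(688,375),(722,270)]]);print("case",C.round(),C.mean(0).round())
for n,c,z in [("case short",(547,235),61),("case long",(661,270),91),("green",(438,209),55),("brown",(440,300),55),("g2",(295,340),55),("g3",(258,376),55),("sd",(350,258),20),("sd",(358,328),20),("bot",(435,50),190)]: print(n,ray("top",(90+c[0]/2,110+c[1]/2),z).round())
E
```

```text
[[ 0.95  0.32  0.  ]
 [ 0.32 -0.95 -0.  ]
 [ 0.    0.   -1.  ]]
row side [[486. 334.  61.]
 [491. 277.  61.]
 [519. 217.  61.]
 [522. 148.  91.]
 [547.  90.  91.]
 [555.  30.  61.]]
row top [[484. 325.  61.]
 [492. 275.  61.]
 [518. 219.  61.]
 [525. 146.  91.]
 [541.  90.  91.]
 [551.  28.  61.]]
frontL mat [444. 384.   6.]
frontR mat [539. -30.   6.]
wireL [465. 382. 179.]
wireR [553. -17. 179.]
case [[ 585. -237.   34.]
 [ 444. -169.   34.]
 [ 339. -417.   34.]
 [ 481. -473.   34.]] [ 462. -324.   34.]
case short [ 530. -228.   61.]
case long [ 478. -371.   91.]
green [568. -81.  55.]
brown [444. -81.  55.]
g2 [394. 114.  55.]
g3 [347. 163.  55.]
sd [506.  41.  20.]
sd [409.  31.  20.]
bot [749. -73. 190.]
```

```bash
python3 - <<'E'
from h import *
y=.22;d=np.pi/4
a=tool(y,d)[:,2]
go(np.array([552,29,46])-120*a,y,d)
E
```

```text
T [460.3, -481.0, 68.8] A [-0.043, 0.785, 0.105]
```

```bash
python3 -m creep '[{"translation":[50,-60,-20],"angular":[0,0.1,0.01],"jaw":0.5},{"translation":[100,-100,-40],"angular":[-0.01,0.2,0.02],"jaw":0.5},{"translation":[140,-140,-40],"angular":[-0.02,0.35,0.04],"jaw":0.5},{"translation":[180,-180,-40],"angular":[-0.03,0.5,0.06],"jaw":0.5},{"translation":[220,-220,-40],"angular":[-0.04,0.6,0.08],"jaw":0.5},{"translation":[260,-260,-30],"angular":[-0.043,0.7,0.1],"jaw":0.5},{"translation":[290,-300,-20],"angular":[-0.043,0.785,0.105],"jaw":0.5},{"translation":[310,-320,0],"angular":[-0.043,0.785,0.105],"jaw":0.5}]'
python3 - <<'E'
from h import *
y=.22;d=np.pi/4
o=ctrl.get_obs();print(o["qpos"].round(2),R.from_rotvec(o["orientation"]).as_matrix().round(2).tolist())
go(np.array([552,29,46])-120*tool(y,d)[:,2],y,d)
E
```

```text
t: 1.9
ee_pos: [391.6, -185.8, 185.8]
orientation: [-2.809, -0.308, -1.165]
ft_force: [1.6, -0.6, -0.7]
width: 44.2
grasp_force: 0.0
[-1.04  0.12  2.41  1.24  0.79 -0.69] [[0.69, 0.22, 0.69], [0.15, -0.98, 0.15], [0.71, -0.0, -0.71]]
T [44.7, -174.7, 141.5] A [-0.0, -0.001, -0.001]
```

```bash
python3 -m creep '[{"translation":[15,-40,35],"angular":[0,0,0],"jaw":0.5},{"translation":[30,-90,70],"angular":[0,0,0],"jaw":0.5},{"translation":[40,-135,105],"angular":[0,0,0],"jaw":0.5},{"translation":[45,-165,130],"angular":[0,0,0],"jaw":0.5},{"translation":[45,-175,141],"angular":[0,0,0],"jaw":0.5},{"translation":[45,-175,141],"angular":[0,0,0],"jaw":0.5},{"translation":[45,-175,141],"angular":[0,0,0],"jaw":0.5},{"translation":[45,-175,141],"angular":[0,0,0],"jaw":0.5}]'
python3 - <<'E'
from h import *
y=.22;d=np.pi/4
o=ctrl.get_obs();print(o["qpos"].round(2))
im=ctrl.get_image("wrist").copy()
cv2.imwrite("pics/w1.png",im[:,:,::-1])
for P in [(552,29),(544,90),(518,218)]:
  print(proj("wrist",np.array([*P,61])).round(),proj("wrist",np.array([*P,6])).round())
print([(np.round(q["rect"]).tolist(),round(q["score"],2)) for q in ctrl.look_for("wrist","short1")])
go(np.array([552,29,46]),y,d)
E
```

```text
t: 2.9
ee_pos: [482.6, 10.5, 119.3]
orientation: [-2.81, -0.308, -1.166]
ft_force: [-0.7, 0.9, -0.0]
width: 43.9
grasp_force: 0.0
[-0.22  0.31  2.52  2.49  0.52 -1.3 ]
[282. 190.] [283. 218.]
[219. 186.] [228. 213.]
[ 84. 184.] [111. 212.]
[([372.0, 199.0, 414.0, 242.0], 0.93), ([1.0, 186.0, 64.0, 238.0], 0.9), ([268.0, 178.0, 295.0, 233.0], 0.88), ([66.0, 176.0, 125.0, 227.0], 0.83), ([4.0, 210.0, 13.0, 231.0], 0.52), ([529.0, 279.0, 540.0, 290.0], 0.5), ([499.0, 141.0, 558.0, 379.0], 0.28)]
T [-1.2, -3.2, 121.2] A [0.001, -0.001, -0.001]
```

View pics/w1.png

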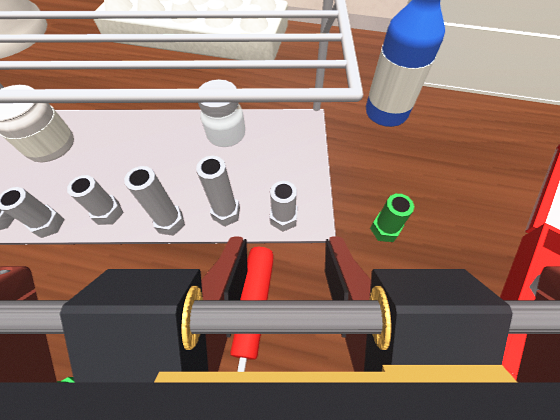

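The wrist view shows the wanted grey short coupling with its top at (284,191), beside the long one at (210,167) and apart from the green look-alike at (400,205). It matches the projection at (282,190), so I'm grasping it.

```bash
python3 -m creep '[{"translation":[-1,-1,30],"angular":[0,0,0],"jaw":0.5},{"translation":[-1,-1,60],"angular":[0,0,0],"jaw":0.5},{"translation":[-1,-1,85],"angular":[0,0,0],"jaw":0.5},{"translation":[-1,-1,105],"angular":[0,0,0],"jaw":0.5},{"translation":[-1,-1,121],"angular":[0,0,0],"jaw":0.5},{"translation":[-1,-1,121],"angular":[0,0,0],"jaw":0.5},{"translation":[-1,-1,121],"angular":[0,0,0],"jaw":0.2},{"translation":[-1,-1,121],"angular":[0,0,0],"jaw":0.2}]'
python3 -m creep '[{"translation":[0,0,0],"angular":[0,0,0],"jaw":0.2},{"translation":[0,0,0],"angular":[0,0,0],"jaw":0.2},{"translation":[0,0,-10],"angular":[0,0,0],"jaw":0.2},{"translation":[0,0,-30],"angular":[0,0,0],"jaw":0.2},{"translation":[0,0,-60],"angular":[0,0,0],"jaw":0.2},{"translation":[0,0,-90],"angular":[0,0,0],"jaw":0.2},{"translation":[0,0,-115],"angular":[0,0,0],"jaw":0.2},{"translation":[0,0,-120],"angular":[0,0,0],"jaw":0.2}]'
python3 - <<'E'
from h import *
cv2.imwrite("pics/w2.png",ctrl.get_image("wrist")[:,:,::-1])
yc=-.40;d=np.pi/4;b=np.array([473,-299]);X=np.array([np.cos(yc),np.sin(yc)]);Y=np.array([-X[1],X[0]])
o=ctrl.get_obs();print(o["qpos"].round(2))
for ly in(-60,0,60):
  g=b-35*X+ly*Y; print(ly,g.round()); go([*g,150],yc,d)
E
```

```text
t: 4.0
ee_pos: [564.7, 31.2, 33.0]
orientation: [-2.81, -0.31, -1.165]
ft_force: [0.0, -0.3, 0.4]
width: 27.7
grasp_force: 0.0
t: 5.0
ee_pos: [481.3, 12.5, 118.3]
orientation: [-2.81, -0.31, -1.166]
ft_force: [-1.0, 0.6, 0.8]
width: 17.8
grasp_force: 0.0
[-0.22  0.31  2.52  2.5   0.52 -1.31]
-60 [ 417. -341.]
T [-78.0, 338.3, -104.4] A [-0.438, -0.002, 0.438]
0 [ 441. -285.]
T [-53.4, 289.5, -79.7] A [-0.438, -0.002, 0.438]
60 [ 464. -230.]
T [-28.8, 240.6, -55.0] A [-0.438, -0.002, 0.438]
```

View pics/w2.png

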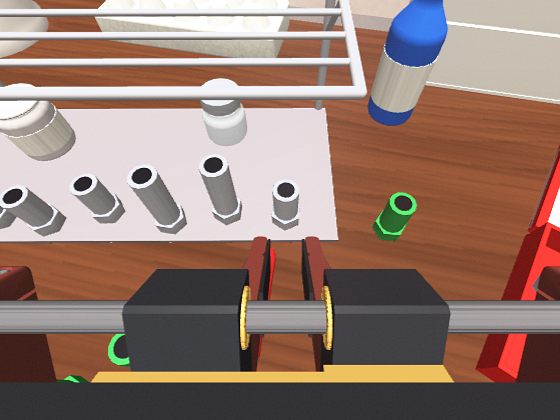

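The grasp missed: the fingers are empty and the coupling still stands at (286,190). I'll retry and check the closing step before lifting.

```bash
python3 -m creep '[{"translation":[0,0,0],"angular":[0,0,0],"jaw":0.5},{"translation":[0,0,0],"angular":[0,0,0],"jaw":0.5},{"translation":[0,0,10],"angular":[0,0,0],"jaw":0.5},{"translation":[0,0,40],"angular":[0,0,0],"jaw":0.5},{"translation":[0,0,70],"angular":[0,0,0],"jaw":0.5},{"translation":[0,0,100],"angular":[0,0,0],"jaw":0.5},{"translation":[0,0,120],"angular":[0,0,0],"jaw":0.5},{"translation":[0,0,120],"angular":[0,0,0],"jaw":0.5}]'
python3 -m creep '[{"translation":[0,0,0],"angular":[0,0,0],"jaw":0.5},{"translation":[0,0,0],"angular":[0,0,0],"jaw":0.1},{"translation":[0,0,0],"angular":[0,0,0],"jaw":0.1},{"translation":[0,0,0],"angular":[0,0,0],"jaw":0.1},{"translation":[0,0,0],"angular":[0,0,0],"jaw":0.1},{"translation":[0,0,0],"angular":[0,0,0],"jaw":0.1},{"translation":[0,0,0],"angular":[0,0,0],"jaw":0.1},{"translation":[0,0,0],"angular":[0,0,0],"jaw":0.1}]'
python3 - <<'E'
from h import *
cv2.imwrite("pics/w3.png",ctrl.get_image("wrist")[:,:,::-1])
o=ctrl.get_obs();print(o["width"],o["ee_pos"].round(1),proj("wrist",o["ee_pos"]).round(),proj("wrist",[552,27,61]).round())
s=ctrl.get_image("side");cv2.imwrite("pics/s3.png",cv2.resize(s[130:290,170:400],None,fx=3,fy=3)[:,:,::-1])
E
```

```text
t: 6.05
ee_pos: [565.5, 31.9, 30.4]
orientation: [-2.81, -0.311, -1.161]
ft_force: [0.4, 0.8, 0.4]
width: 43.7
grasp_force: 0.0
t: 7.05
ee_pos: [565.0, 31.3, 32.5]
orientation: [-2.809, -0.31, -1.165]
ft_force: [-1.4, 0.5, 2.0]
width: 9.1
grasp_force: 1.6
9.108689059403472 [565.   31.4  32.4] [285. 231.] [288. 231.]
```

View pics/w3.png

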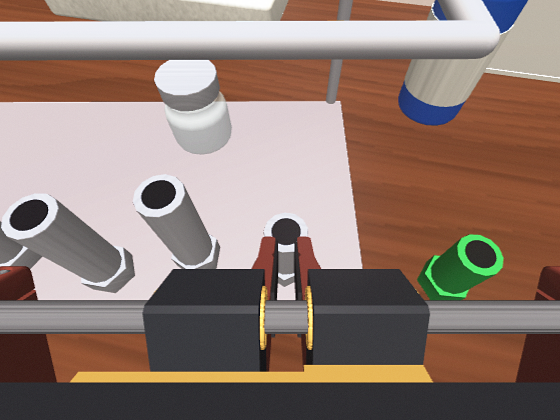

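View pics/s3.png

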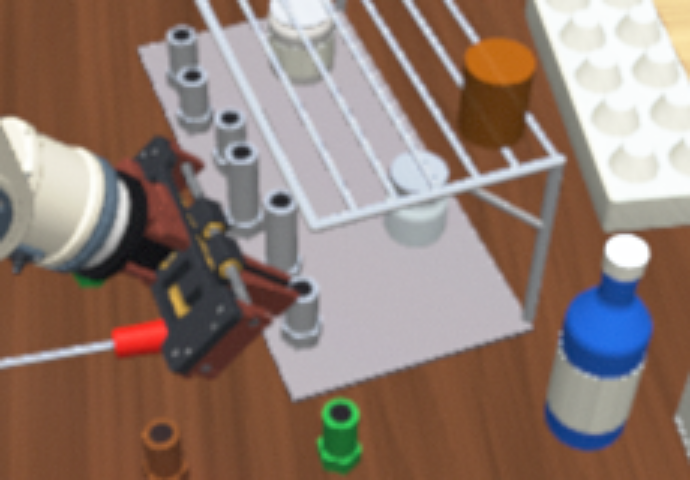

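The side view shows the closed fingertips at crop (297,293), just in front of the coupling's top at (303,290) instead of around it. I'll compare the reported TCP with what the camera sees.

```bash
python3 - <<'E'
from h import *
o=ctrl.get_obs();print(o["ee_pos"].round(1),o["qpos"].round(3),o["t"])
print("tcp in side",proj("side",o["ee_pos"]).round(1),"tip seen 269,227.7; in wrist",proj("wrist",o["ee_pos"]).round(1))
print("coupling top",ray("side",(271,226.7),61).round(1),"base ctr",ray("side",(270.7,241.5),6).round(1))
Rm=R.from_rotvec(o["orientation"]).as_matrix()
for k in(0,10,18.7,30,40): print(k,proj("side",o["ee_pos"]-k*Rm[:,2]).round(1),proj("wrist",o["ee_pos"]-k*Rm[:,2]).round(1))
E
```

```text
[565.   31.4  32.4] [-0.104  0.628  2.363  2.756  0.645 -1.491] 7.15
tcp in side [274.8 233.3] tip seen 269,227.7; in wrist [285.3 231.1]
coupling top [555.8  28.3  61. ] base ctr [555.3  29.6   6. ]
0 [274.8 233.3] [285.3 231.1]
10 [271.9 232.2] [285.2 236.2]
18.7 [269.4 231.2] [285.2 241. ]
30 [266.  229.8] [285.2 248. ]
40 [263.  228.7] [285.1 254.9]
```

The real fingertips are about 16 mm short of the reported TCP along the tool axis, and the coupling sits 3 mm further out than I assumed. I'll open, advance by the difference and close again. This is safe even if the estimate is off, because 44 mm of opening clears the 38 mm foot.

```bash
python3 -m creep '[{"translation":[0,0,-15],"angular":[0,0,0],"jaw":0.5},{"translation":[0,0,-15],"angular":[0,0,0],"jaw":0.5},{"translation":[0,0,-15],"angular":[0,0,0],"jaw":0.5},{"translation":[0,0,-15],"angular":[0,0,0],"jaw":0.5},{"translation":[2,0,-5],"angular":[0,0,0],"jaw":0.5},{"translation":[4,0,8],"angular":[0,0,0],"jaw":0.5},{"translation":[4,0,18],"angular":[0,0,0],"jaw":0.5},{"translation":[4,0,18],"angular":[0,0,0],"jaw":0.5}]'
python3 -m creep '[{"translation":[0,0,0],"angular":[0,0,0],"jaw":0.5},{"translation":[0,0,0],"angular":[0,0,0],"jaw":0.1},{"translation":[0,0,0],"angular":[0,0,0],"jaw":0.1},{"translation":[0,0,0],"angular":[0,0,0],"jaw":0.1},{"translation":[0,0,0],"angular":[0,0,0],"jaw":0.1},{"translation":[0,0,0],"angular":[0,0,0],"jaw":0.1},{"translation":[0,0,0],"angular":[0,0,0],"jaw":0.1},{"translation":[0,0,0],"angular":[0,0,0],"jaw":0.1}]'
```

```text
t: 8.15
ee_pos: [580.7, 35.0, 21.7]
orientation: [-2.809, -0.311, -1.163]
ft_force: [0.1, -0.0, -0.4]
width: 44.2
grasp_force: 0.0
t: 9.15
ee_pos: [580.3, 34.8, 22.7]
orientation: [-2.809, -0.31, -1.165]
ft_force: [-2.3, -0.4, 3.5]
width: 25.1
grasp_force: 30.0
```

Gripped at 25.1 mm with 30 N. I'm backing out along the tool axis.

```bash
python3 -m creep '[{"translation":[0,0,-10],"angular":[0,0,0],"jaw":0.1},{"translation":[0,0,-30],"angular":[0,0,0],"jaw":0.1},{"translation":[0,0,-60],"angular":[0,0,0],"jaw":0.1},{"translation":[0,0,-90],"angular":[0,0,0],"jaw":0.1},{"translation":[0,0,-120],"angular":[0,0,0],"jaw":0.1},{"translation":[0,0,-140],"angular":[0,0,0],"jaw":0.1},{"translation":[0,0,-140],"angular":[0,0,0],"jaw":0.1},{"translation":[0,0,-140],"angular":[0,0,0],"jaw":0.1}]'
cat >> h.py <<'E'
def goc(xy,ztcp,yaw,off=25.5,d=np.pi/4):  # coupling axis at xy, reported TCP height ztcp
    z=tool(yaw,d)[:,2];h=np.array([np.cos(yaw),np.sin(yaw)])
    p=np.array([*(np.array(xy)+off*h),ztcp]);return go(p-z*ctrl.hold_point_z,yaw,d)
yc=-.40;b=np.array([473,-299]);X=np.array([np.cos(yc),np.sin(yc)]);Y=np.array([-X[1],X[0]])
E
python3 - <<'E'
from h import *
o=ctrl.get_obs();print(o["width"],o["qpos"].round(2))
im=ctrl.get_image("top");L=ctrl.look_for("top","case")
print(L[0])
for n,ly in(("A",-60),("B",0),("C",60)):
  g=b-35*X+ly*Y;print(n,g.round());goc(g,115,yc)
m=cv2.inRange(cv2.cvtColor(im,cv2.COLOR_RGB2HSV),(0,200,120),(6,255,255))
cv2.imwrite("pics/t4.png",cv2.resize(im[150:320,330:480],None,fx=3.5,fy=3.5,interpolation=2)[:,:,::-1])
E
```

```text
t: 10.15
ee_pos: [484.0, 12.9, 121.4]
orientation: [-2.81, -0.31, -1.165]
ft_force: [-0.1, 0.4, -0.9]
width: 25.0
grasp_force: 30.0
25.011330358916645 [-0.21  0.3   2.52  2.48  0.51 -1.29]
{'rect': [340.8, 159.3, 467.6, 299.5], 'score': 0.73}
A [ 417. -341.]
T [-90.0, 345.5, -81.9] A [-0.439, 0.0, 0.438]
B [ 441. -285.]
T [-65.3, 296.7, -57.2] A [-0.439, 0.0, 0.438]
C [ 464. -230.]
T [-40.7, 247.9, -32.5] A [-0.439, 0.0, 0.438]
```

View pics/t4.png

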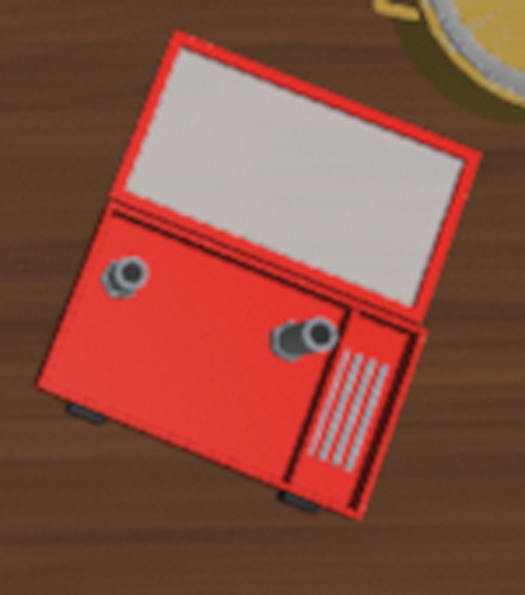

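The top view shows the case rim corners at (112,205), (38,387), (360,518) and (422,332), and the divider from (348,310) to (288,482). The short coupling's top is at (133,272) and the long one's at (320,333). I'm refitting the bay from these.

```bash
python3 - <<'E'
from h import *
q=lambda a,b_,z: ray("top",(330+a/3.5,150+b_/3.5),z)[:2]
C=np.array([q(112,205,34),q(38,387,34),q(360,518,34),q(422,332,34)]);print(C.round())
y=C[0]-C[3]+C[1]-C[2];an=np.arctan2(y[1],y[0])-np.pi/2;c=C.mean(0)
X=np.array([np.cos(an),np.sin(an)]);Y=np.array([-X[1],X[0]]);bb=c+27.5*Y
print(an,c.round(),bb.round(),np.linalg.norm(C[0]-C[3]),np.linalg.norm(C[0]-C[1]))
for p in (q(133,272,61),q(320,333,91),q(318,396,30),q(348,310,34)):print(p.round(),((p-bb)@X).round(),((p-bb)@Y).round())
for ly in(-55,5,60):
  g=bb-33*X+ly*Y;print(ly,g.round());goc(g,115,an)
E
```

```text
[[ 586. -231.]
 [ 442. -167.]
 [ 338. -414.]
 [ 481. -472.]]
-0.4051085497832363 [ 462. -321.] [ 473. -296.] 262.9016082834457 157.29104231217
[ 529. -240.] 30.0 73.0
[ 478. -373.] 35.0 -69.0
[ 432. -388.] -1.0 -101.0
[ 499. -415.] 71.0 -99.0
-55 [ 421. -333.]
T [-86.6, 339.2, -78.5] A [-0.443, 0.0, 0.442]
5 [ 444. -278.]
T [-61.8, 290.5, -53.7] A [-0.443, 0.0, 0.442]
60 [ 466. -228.]
T [-39.0, 246.0, -30.9] A [-0.443, 0.0, 0.442]
```

```bash
python3 -m creep '[{"translation":[-8,30,-8],"angular":[-0.03,0,0.03],"jaw":0.1},{"translation":[-20,80,-20],"angular":[-0.1,0,0.1],"jaw":0.1},{"translation":[-35,140,-33],"angular":[-0.18,0,0.18],"jaw":0.1},{"translation":[-50,200,-46],"angular":[-0.26,0,0.26],"jaw":0.1},{"translation":[-65,255,-60],"angular":[-0.34,0,0.34],"jaw":0.1},{"translation":[-78,305,-71],"angular":[-0.4,0,0.4],"jaw":0.1},{"translation":[-85,332,-77],"angular":[-0.443,0,0.442],"jaw":0.1},{"translation":[-87,339,-78],"angular":[-0.443,0,0.442],"jaw":0.1}]'
python3 - <<'E'
from h import *
o=ctrl.get_obs();print(o["width"],o["qpos"].round(2));goc([421,-333],24,-.405)
cv2.imwrite("pics/w5.png",ctrl.get_image("wrist")[:,:,::-1])
E
```

```text
t: 11.25
ee_pos: [444.0, -343.5, 114.3]
orientation: [2.712, -0.558, 1.123]
ft_force: [-0.4, 0.5, -0.9]
width: 25.2
grasp_force: 30.0
25.151059584420473 [-0.88  0.38  2.35  2.31  0.46 -1.15]
T [-63.6, -0.5, 64.1] A [0.0, 0.0, -0.001]
```

View pics/w5.png

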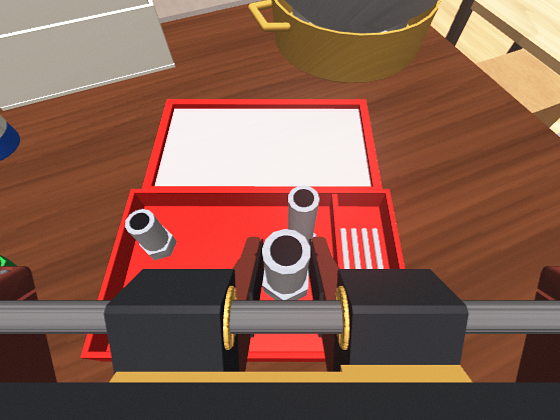

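The coupling is held upright between the fingers at (286,250), left of the divider, with the long one behind it at (303,200). I'm lowering it.

```bash
python3 -m creep '[{"translation":[-10,0,10],"angular":[0,0,0],"jaw":0.1},{"translation":[-25,0,25],"angular":[0,0,0],"jaw":0.1},{"translation":[-40,0,40],"angular":[0,0,0],"jaw":0.1},{"translation":[-52,0,52],"angular":[0,0,0],"jaw":0.1},{"translation":[-58,0,58],"angular":[0,0,0],"jaw":0.1},{"translation":[-62,0,62],"angular":[0,0,0],"jaw":0.1},{"translation":[-63.5,0,64],"angular":[0,0,0],"jaw":0.1},{"translation":[-63.5,0,64],"angular":[0,0,0],"jaw":0.1}]'
```

```text
t: 12.3
ee_pos: [444.3, -343.4, 25.0]
orientation: [2.711, -0.557, 1.124]
ft_force: [-0.5, -0.5, -0.6]
width: 25.3
grasp_force: 30.0
```

```bash
python3 -m creep '[{"translation":[-1,0,1],"angular":[0,0,0],"jaw":0.1},{"translation":[-1,0,1],"angular":[0,0,0],"jaw":0.1},{"translation":[-1,0,1],"angular":[0,0,0],"jaw":0.5},{"translation":[-1,0,1],"angular":[0,0,0],"jaw":0.5},{"translation":[-1,0,-10],"angular":[0,0,0],"jaw":0.5},{"translation":[-1,0,-40],"angular":[0,0,0],"jaw":0.5},{"translation":[-1,0,-85],"angular":[0,0,0],"jaw":0.5},{"translation":[-1,0,-130],"angular":[0,0,0],"jaw":0.5}]'
python3 - <<'E'
from h import *
print([(np.round(q["rect"]).tolist(),round(q["score"],2)) for q in (ctrl.get_image("wrist"),ctrl.look_for("wrist","short1"))[1]])
print(proj("wrist",[421,-333,61]),proj("wrist",[421,-333,6]))
s=ctrl.get_image("side")
print([(np.round(q["rect"]).tolist(),round(q["score"],2)) for q in ctrl.look_for("side","short1")])
# row couplings 1,2 (side detections of the start, topmost rim centre)
for a,bq in((190/1,0),):pass
y=.22
for P in((520,219),(494,277)):
  # stand back 140 along the tool axis, so reported TCP height 22+99
  h=np.array([np.cos(y),np.sin(y)]);goc(np.array(P)-99*h,121,y)
E
```

```text
t: 13.3
ee_pos: [357.7, -305.7, 116.5]
orientation: [2.712, -0.557, 1.122]
ft_force: [0.6, 0.1, 0.6]
width: 44.4
grasp_force: 0.0
[([271.0, 180.0, 300.0, 235.0], 0.96), ([34.0, 272.0, 60.0, 304.0], 0.68), ([149.0, 134.0, 192.0, 183.0], 0.67), ([2.0, 159.0, 54.0, 207.0], 0.59), ([120.0, 56.0, 400.0, 271.0], 0.41)]
[284.08789118 191.76333538] [284.27492049 219.18177529]
[([211.0, 390.0, 230.0, 414.0], 0.93), ([267.0, 332.0, 283.0, 357.0], 0.82), ([276.0, 264.0, 293.0, 288.0], 0.75), ([232.0, 154.0, 242.0, 173.0], 0.64), ([173.0, 189.0, 187.0, 212.0], 0.61), ([239.0, 166.0, 253.0, 188.0], 0.57)]
T [-81.3, -504.3, -88.5] A [0.445, -0.002, -0.442]
T [-114.2, -547.2, -121.8] A [0.445, -0.002, -0.442]
```

The first coupling stands in the bay where projected, and the detection at [271,180,300,235] agrees. Next is the third in the row, by a route that stays out from the base.

```bash
python3 - <<'E'
from h import *
z=tool(.22,np.pi/4)[:,2]
print("leg1");r=go(np.array([490,-40,165])-z*ctrl.hold_point_z,.22,np.pi/4)
h=np.array([np.cos(.22),np.sin(.22)]);P=np.array([519,217])-75*h+25.5*h
print("leg2",P);go(np.array([*P,98])-z*ctrl.hold_point_z,.22,np.pi/4,r)
E
```

```text
leg1
T [44.5, -297.6, -23.9] A [0.445, -0.002, -0.442]
leg2 [470.69307626 206.19763366]
T [-22.7, -244.5, 72.0] A [-0.0, -0.0, -0.0]
```

```bash
python3 -m creep '[{"translation":[20,-40,-30],"angular":[0.05,0,-0.05],"jaw":0.5},{"translation":[35,-85,-40],"angular":[0.12,0,-0.12],"jaw":0.5},{"translation":[44,-140,-40],"angular":[0.2,0,-0.2],"jaw":0.5},{"translation":[44,-190,-35],"angular":[0.28,0,-0.28],"jaw":0.5},{"translation":[44,-235,-30],"angular":[0.36,0,-0.36],"jaw":0.5},{"translation":[44,-270,-26],"angular":[0.42,0,-0.42],"jaw":0.5},{"translation":[44,-298,-24],"angular":[0.445,0,-0.442],"jaw":0.5},{"translation":[44,-298,-24],"angular":[0.445,0,-0.442],"jaw":0.5}]'
python3 -m creep '[{"translation":[0,-45,0],"angular":[0,0,0],"jaw":0.5},{"translation":[0,-100,5],"angular":[0,0,0],"jaw":0.5},{"translation":[-5,-150,20],"angular":[0,0,0],"jaw":0.5},{"translation":[-12,-200,40],"angular":[0,0,0],"jaw":0.5},{"translation":[-20,-235,60],"angular":[0,0,0],"jaw":0.5},{"translation":[-23,-245,72],"angular":[0,0,0],"jaw":0.5},{"translation":[-23,-245,72],"angular":[0,0,0],"jaw":0.5},{"translation":[-23,-245,72],"angular":[0,0,0],"jaw":0.5}]'
python3 - <<'E'
from h import *
o=ctrl.get_obs();print(o["qpos"].round(2))
im=ctrl.get_image("wrist");cv2.imwrite("pics/w6.png",im[:,:,::-1])
print([(np.round(q["rect"]).tolist(),round(q["score"],2)) for q in ctrl.look_for("wrist","short1")])
for P in((519,217),(492,277)):print(proj("wrist",[*P,61]).round(),proj("wrist",[*P,6]).round())
goc((519,217),22,.22)
E
```

```text
t: 14.5
ee_pos: [490.4, -36.9, 162.9]
orientation: [-2.806, -0.315, -1.161]
ft_force: [-0.3, -0.7, 0.5]
width: 44.0
grasp_force: 0.0
t: 15.5
ee_pos: [469.0, 209.1, 95.7]
orientation: [-2.809, -0.316, -1.161]
ft_force: [-0.7, -0.7, -0.6]
width: 43.9
grasp_force: 0.0
[ 0.55  0.41  2.46  3.6   0.54 -1.73]
[([272.0, 188.0, 303.0, 239.0], 0.96), ([197.0, 200.0, 238.0, 253.0], 0.71), ([133.0, 189.0, 184.0, 249.0], 0.71)]
[287. 196.] [287. 225.]
[210. 210.] [222. 237.]
T [0.9, 1.7, 106.7] A [-0.002, 0.0, -0.0]
```

View pics/w6.png

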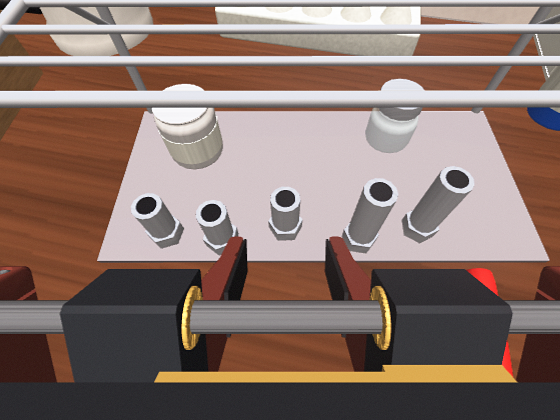

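The view shows the third row coupling (short, grey) with its top at (286,200) between the fingers. The next short one is at (211,212), the spare at (147,205), and the long ones are to the right.

```bash
python3 -m creep '[{"translation":[0,1,25],"angular":[0,0,0],"jaw":0.5},{"translation":[0,1,55],"angular":[0,0,0],"jaw":0.5},{"translation":[-1,1,80],"angular":[0,0,0],"jaw":0.5},{"translation":[-1,1,98],"angular":[0,0,0],"jaw":0.5},{"translation":[-1,1,105],"angular":[0,0,0],"jaw":0.5},{"translation":[-1,1,105],"angular":[0,0,0],"jaw":0.5},{"translation":[-1,1,105],"angular":[0,0,0],"jaw":0.1},{"translation":[-1,1,105],"angular":[0,0,0],"jaw":0.1}]'
python3 -m creep '[{"translation":[0,0,0],"angular":[0,0,0],"jaw":0.1},{"translation":[0,0,0],"angular":[0,0,0],"jaw":0.1},{"translation":[0,0,0],"angular":[0,0,0],"jaw":0.1},{"translation":[0,0,0],"angular":[0,0,0],"jaw":0.1},{"translation":[0,0,0],"angular":[0,0,0],"jaw":0.1},{"translation":[0,0,0],"angular":[0,0,0],"jaw":0.1},{"translation":[0,0,0],"angular":[0,0,0],"jaw":0.1},{"translation":[0,0,0],"angular":[0,0,0],"jaw":0.1}]'
```

```text
t: 16.6
ee_pos: [541.3, 223.5, 23.0]
orientation: [-2.807, -0.312, -1.165]
ft_force: [-0.4, 0.1, 0.8]
width: 27.0
grasp_force: 0.4
t: 17.6
ee_pos: [541.9, 223.8, 22.9]
orientation: [-2.806, -0.312, -1.166]
ft_force: [-0.7, 0.4, 5.3]
width: 25.3
grasp_force: 29.7
```

```bash
python3 -m creep '[{"translation":[0,0,-10],"angular":[0,0,0],"jaw":0.1},{"translation":[0,0,-30],"angular":[0,0,0],"jaw":0.1},{"translation":[0,0,-60],"angular":[0,0,0],"jaw":0.1},{"translation":[0,0,-90],"angular":[0,0,0],"jaw":0.1},{"translation":[0,0,-110],"angular":[0,0,0],"jaw":0.1},{"translation":[10,0,-115],"angular":[0,0,0],"jaw":0.1},{"translation":[15,20,-115],"angular":[0,0,0],"jaw":0.1},{"translation":[20,50,-115],"angular":[0,0,0],"jaw":0.1}]'
python3 - <<'E'
from h import *
o=ctrl.get_obs();print(o["width"],o["qpos"].round(2))
z=tool(.22,np.pi/4)[:,2]
r=go(np.array([490,-40,165])-z*ctrl.hold_point_z*0-z*0,.22,np.pi/4) if 0 else go(np.array([490,-40,165])-z*ctrl.hold_point_z,.22,np.pi/4)
h=np.array([np.cos(-.405),np.sin(-.405)]);zz=tool(-.405,np.pi/4)[:,2]
P=np.array([444,-278])+25.5*h
go(np.array([*P,115])-zz*ctrl.hold_point_z,-.405,np.pi/4,r)
E
```

```text
t: 18.6
ee_pos: [485.9, 159.9, 117.7]
orientation: [-2.807, -0.314, -1.162]
ft_force: [0.0, 0.3, -2.0]
width: 25.1
grasp_force: 29.8
25.120622385028202 [ 0.36  0.33  2.48  3.36  0.45 -1.67]
T [5.1, 195.7, -62.3] A [-0.004, 0.001, 0.001]
T [-89.2, 237.1, -18.5] A [-0.442, -0.0, 0.442]
```

```bash
python3 -m creep '[{"translation":[5,40,-20],"angular":[0,0,0],"jaw":0.1},{"translation":[5,80,-40],"angular":[0,0,0],"jaw":0.1},{"translation":[5,125,-55],"angular":[0,0,0],"jaw":0.1},{"translation":[5,165,-62],"angular":[0,0,0],"jaw":0.1},{"translation":[5,190,-62],"angular":[0,0,0],"jaw":0.1},{"translation":[5,196,-62],"angular":[0,0,0],"jaw":0.1},{"translation":[5,196,-62],"angular":[0,0,0],"jaw":0.1},{"translation":[5,196,-62],"angular":[0,0,0],"jaw":0.1}]'
python3 -m creep '[{"translation":[-5,30,-2],"angular":[-0.06,0,0.06],"jaw":0.1},{"translation":[-18,70,-5],"angular":[-0.14,0,0.14],"jaw":0.1},{"translation":[-35,115,-8],"angular":[-0.22,0,0.22],"jaw":0.1},{"translation":[-52,160,-11],"angular":[-0.3,0,0.3],"jaw":0.1},{"translation":[-70,200,-14],"angular":[-0.38,0,0.38],"jaw":0.1},{"translation":[-83,228,-17],"angular":[-0.442,0,0.442],"jaw":0.1},{"translation":[-89,237,-18],"angular":[-0.442,0,0.442],"jaw":0.1},{"translation":[-89,237,-18],"angular":[-0.442,0,0.442],"jaw":0.1}]'
python3 - <<'E'
from h import *
o=ctrl.get_obs();print(o["width"],o["qpos"].round(2));goc([444,-278],24,-.405)
E
```

```text
t: 19.6
ee_pos: [489.8, -39.7, 164.3]
orientation: [-2.808, -0.311, -1.163]
ft_force: [-1.1, 0.4, -1.1]
width: 24.6
grasp_force: 29.8
t: 20.6
ee_pos: [468.8, -287.0, 113.3]
orientation: [2.716, -0.556, 1.122]
ft_force: [0.8, -0.1, -1.6]
width: 24.9
grasp_force: 29.8
24.852987327942177 [-0.7   0.37  2.39  2.61  0.43 -1.3 ]
T [-63.6, 1.7, 62.7] A [-0.003, 0.002, 0.0]
```

```bash
python3 -m creep '[{"translation":[-10,0,10],"angular":[0,0,0],"jaw":0.1},{"translation":[-25,0,25],"angular":[0,0,0],"jaw":0.1},{"translation":[-40,1,40],"angular":[0,0,0],"jaw":0.1},{"translation":[-52,1,52],"angular":[0,0,0],"jaw":0.1},{"translation":[-58,1,57],"angular":[0,0,0],"jaw":0.1},{"translation":[-62,1,61],"angular":[0,0,0],"jaw":0.1},{"translation":[-64,1,63],"angular":[0,0,0],"jaw":0.1},{"translation":[-64,1,63],"angular":[0,0,0],"jaw":0.1}]'
python3 -m creep '[{"translation":[-1,0,1],"angular":[0,0,0],"jaw":0.1},{"translation":[-1,0,1],"angular":[0,0,0],"jaw":0.1},{"translation":[-1,0,1],"angular":[0,0,0],"jaw":0.45},{"translation":[-1,0,1],"angular":[0,0,0],"jaw":0.45},{"translation":[-1,0,-10],"angular":[0,0,0],"jaw":0.45},{"translation":[-1,0,-40],"angular":[0,0,0],"jaw":0.45},{"translation":[-1,0,-85],"angular":[0,0,0],"jaw":0.45},{"translation":[-1,0,-110],"angular":[0,0,0],"jaw":0.45}]'
python3 - <<'E'
from h import *
z=tool(.22,np.pi/4)[:,2];q=z*ctrl.hold_point_z
ctrl.get_image("wrist");print([(np.round(d["rect"]).tolist(),round(d["score"],2)) for d in ctrl.look_for("wrist","short1")],proj("wrist",[444,-278,61]).round(),proj("wrist",[421,-333,61]).round())
r=go(np.array([490,-40,165])-q,.22,np.pi/4)
h=np.array([np.cos(.22),np.sin(.22)]);P=np.array([490,276])-75*h+25.5*h
print(P);go(np.array([*P,98])-q,.22,np.pi/4,r)
E
```

```text
t: 21.6
ee_pos: [468.1, -288.6, 24.5]
orientation: [2.714, -0.556, 1.125]
ft_force: [0.2, -0.1, -1.7]
width: 25.2
grasp_force: 29.8
t: 22.6
ee_pos: [393.9, -256.7, 102.3]
orientation: [2.714, -0.557, 1.124]
ft_force: [0.1, -0.2, 0.2]
width: 39.6
grasp_force: 0.0
[([201.0, 134.0, 238.0, 188.0], 0.95), ([36.0, 160.0, 92.0, 210.0], 0.94), ([38.0, 270.0, 92.0, 304.0], 0.74), ([271.0, 185.0, 302.0, 237.0], 0.57), ([170.0, 52.0, 472.0, 276.0], 0.27)] [284. 197.] [352. 196.]
T [45.7, -237.4, -41.7] A [0.441, -0.001, -0.442]
[441.69307626 265.19763366]
T [-33.6, -308.4, 61.1] A [-0.0, -0.0, -0.0]
```

```bash
python3 - <<'E'
from h import *
for P in([529,-240,61],[421,-333,61],[478,-373,91],[568,-81,55],[444,-81,55]):print(P,proj("wrist",P).round())
for l in("short1","long1"):
  ctrl.get_image("side");print(l,[(np.round(d["rect"]).tolist(),round(d["score"],2)) for d in ctrl.look_for("side",l)])
for P in([529,-240,61],[421,-333,61],[444,-278,61],[478,-373,91]):print(P,proj("side",P).round())
E
```

```text
[529, -240, 61] [214. 143.]
[421, -333, 61] [352. 196.]
[478, -373, 91] [366. 115.]
[568, -81, 55] [ 44. 168.]
[444, -81, 55] [ 49. 287.]
short1 [([223.0, 356.0, 242.0, 381.0], 0.9), ([211.0, 390.0, 227.0, 413.0], 0.88), ([175.0, 190.0, 185.0, 214.0], 0.8), ([267.0, 329.0, 285.0, 357.0], 0.7), ([278.0, 263.0, 292.0, 286.0], 0.67), ([230.0, 153.0, 241.0, 174.0], 0.61), ([226.0, 143.0, 236.0, 162.0], 0.57), ([191.0, 204.0, 207.0, 224.0], 0.53), ([215.0, 272.0, 232.0, 291.0], 0.52)]
long1 [([248.0, 396.0, 265.0, 420.0], 0.63), ([243.0, 179.0, 256.0, 208.0], 0.59), ([255.0, 192.0, 270.0, 229.0], 0.58)]
[529, -240, 61] [275. 338.]
[421, -333, 61] [219. 395.]
[444, -278, 61] [231. 363.]
[478, -373, 91] [255. 408.]
```

Both placed couplings show where expected in the side view. On to the third pick, the second in the row.

```bash
python3 -m creep '[{"translation":[20,-35,-40],"angular":[0.06,0,-0.06],"jaw":0.45},{"translation":[35,-75,-45],"angular":[0.14,0,-0.14],"jaw":0.45},{"translation":[44,-120,-45],"angular":[0.22,0,-0.22],"jaw":0.45},{"translation":[46,-165,-43],"angular":[0.3,0,-0.3],"jaw":0.45},{"translation":[46,-205,-42],"angular":[0.38,0,-0.38],"jaw":0.45},{"translation":[46,-230,-42],"angular":[0.441,0,-0.442],"jaw":0.45},{"translation":[46,-237,-42],"angular":[0.441,0,-0.442],"jaw":0.45},{"translation":[46,-237,-42],"angular":[0.441,0,-0.442],"jaw":0.45}]'
python3 -m creep '[{"translation":[0,-45,0],"angular":[0,0,0],"jaw":0.45},{"translation":[0,-100,5],"angular":[0,0,0],"jaw":0.45},{"translation":[-5,-155,15],"angular":[0,0,0],"jaw":0.45},{"translation":[-12,-210,30],"angular":[0,0,0],"jaw":0.45},{"translation":[-22,-260,45],"angular":[0,0,0],"jaw":0.45},{"translation":[-30,-295,56],"angular":[0,0,0],"jaw":0.45},{"translation":[-33,-306,61],"angular":[0,0,0],"jaw":0.45},{"translation":[-33,-306,61],"angular":[0,0,0],"jaw":0.45}]'
python3 - <<'E'
from h import *
o=ctrl.get_obs();print(o["qpos"].round(2))
im=ctrl.get_image("wrist");cv2.imwrite("pics/w7.png",im[:,:,::-1])
for q in ctrl.look_for("wrist","short1"):
  r=q["rect"];w=ray("wrist",((r[0]+r[2])/2,r[1]+12),61);print(np.round(r),round(q["score"],2),w.round())
for P in((490,276),(486,330)):print(proj("wrist",[*P,61]).round(),proj("wrist",[*P,6]).round())
goc((490,276),22.5,.22)
E
```

```text
t: 23.9
ee_pos: [491.1, -40.8, 163.3]
orientation: [-2.809, -0.31, -1.162]
ft_force: [-0.0, -0.7, 0.1]
width: 39.4
grasp_force: 0.0
t: 24.9
ee_pos: [442.7, 263.3, 96.7]
orientation: [-2.81, -0.311, -1.163]
ft_force: [0.1, -0.6, 0.5]
width: 39.7
grasp_force: 0.0
[ 0.76  0.41  2.43  3.91  0.55 -1.86]
[267. 186. 297. 245.] 0.81 [489. 278.  61.]
[206. 179. 245. 237.] 0.58 [485. 327.  61.]
[494. 355. 505. 380.] 0.46 [395. 111.  61.]
[284. 198.] [285. 226.]
[223. 190.] [232. 219.]
T [0.5, -0.7, 104.9] A [-0.003, 0.001, 0.003]
```

View pics/w7.png

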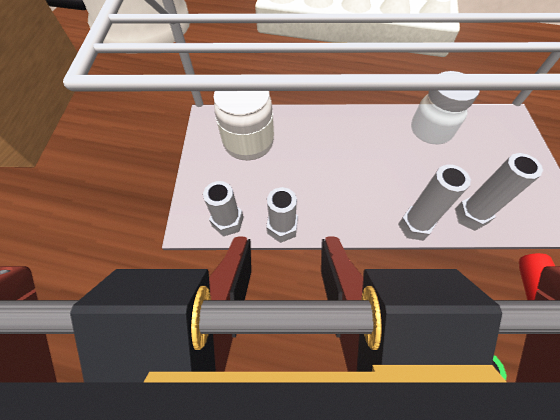

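The target's top is at (282,198), matching the projection, and the spare is at (219,191), about 54 mm to its left. I'm going in.

```bash
python3 -m creep '[{"translation":[0,-1,25],"angular":[0,0,0],"jaw":0.45},{"translation":[0,-1,55],"angular":[0,0,0],"jaw":0.45},{"translation":[0,-1,80],"angular":[0,0,0],"jaw":0.45},{"translation":[0,-1,98],"angular":[0,0,0],"jaw":0.45},{"translation":[0,-1,105],"angular":[0,0,0],"jaw":0.45},{"translation":[0,-1,105],"angular":[0,0,0],"jaw":0.45},{"translation":[0,-1,105],"angular":[0,0,0],"jaw":0.1},{"translation":[0,-1,105],"angular":[0,0,0],"jaw":0.1}]'
python3 -m creep '[{"translation":[0,0,0],"angular":[0,0,0],"jaw":0.1},{"translation":[0,0,0],"angular":[0,0,0],"jaw":0.1},{"translation":[0,0,0],"angular":[0,0,0],"jaw":0.1},{"translation":[0,0,0],"angular":[0,0,0],"jaw":0.1},{"translation":[0,0,0],"angular":[0,0,0],"jaw":0.1},{"translation":[0,0,0],"angular":[0,0,0],"jaw":0.1},{"translation":[0,0,0],"angular":[0,0,0],"jaw":0.1},{"translation":[0,0,0],"angular":[0,0,0],"jaw":0.1}]'
```

```text
t: 26.0
ee_pos: [515.6, 279.2, 24.2]
orientation: [-2.808, -0.311, -1.164]
ft_force: [-0.1, -0.1, -0.3]
width: 25.3
grasp_force: 29.6
t: 27.0
ee_pos: [516.2, 279.3, 24.0]
orientation: [-2.808, -0.311, -1.165]
ft_force: [-1.4, -0.8, 4.9]
width: 25.4
grasp_force: 29.7
```

```bash
python3 -m creep '[{"translation":[0,0,-10],"angular":[0,0,0],"jaw":0.1},{"translation":[0,0,-30],"angular":[0,0,0],"jaw":0.1},{"translation":[0,0,-60],"angular":[0,0,0],"jaw":0.1},{"translation":[0,0,-90],"angular":[0,0,0],"jaw":0.1},{"translation":[0,0,-110],"angular":[0,0,0],"jaw":0.1},{"translation":[10,10,-115],"angular":[0,0,0],"jaw":0.1},{"translation":[20,40,-115],"angular":[0,0,0],"jaw":0.1},{"translation":[30,80,-115],"angular":[0,0,0],"jaw":0.1}]'
python3 - <<'E'
from h import *
z=tool(.22,np.pi/4)[:,2]
r=go(np.array([490,-40,165])-z*ctrl.hold_point_z,.22,np.pi/4)
h=np.array([np.cos(-.405),np.sin(-.405)]);zz=tool(-.405,np.pi/4)[:,2]
P=np.array([466,-228])+26*h
go(np.array([*P,115])-zz*ctrl.hold_point_z,-.405,np.pi/4,r)
E
```

```text
t: 28.0
ee_pos: [475.5, 187.5, 126.6]
orientation: [-2.808, -0.314, -1.164]
ft_force: [1.0, -0.1, -1.1]
width: 25.3
grasp_force: 29.7
T [1.8, 225.0, -52.9] A [-0.003, -0.001, 0.001]
T [-66.0, 193.4, 4.7] A [-0.442, -0.0, 0.442]
```

```bash
python3 -m creep '[{"translation":[2,45,-20],"angular":[0,0,0],"jaw":0.1},{"translation":[2,95,-40],"angular":[0,0,0],"jaw":0.1},{"translation":[2,145,-53],"angular":[0,0,0],"jaw":0.1},{"translation":[2,190,-53],"angular":[0,0,0],"jaw":0.1},{"translation":[2,215,-53],"angular":[0,0,0],"jaw":0.1},{"translation":[2,225,-53],"angular":[0,0,0],"jaw":0.1},{"translation":[2,225,-53],"angular":[0,0,0],"jaw":0.1},{"translation":[2,225,-53],"angular":[0,0,0],"jaw":0.1}]'
python3 -m creep '[{"translation":[-5,25,0],"angular":[-0.06,0,0.06],"jaw":0.1},{"translation":[-15,60,0],"angular":[-0.14,0,0.14],"jaw":0.1},{"translation":[-28,95,1],"angular":[-0.22,0,0.22],"jaw":0.1},{"translation":[-40,130,2],"angular":[-0.3,0,0.3],"jaw":0.1},{"translation":[-52,165,3],"angular":[-0.38,0,0.38],"jaw":0.1},{"translation":[-62,186,4],"angular":[-0.442,0,0.442],"jaw":0.1},{"translation":[-66,193,5],"angular":[-0.442,0,0.442],"jaw":0.1},{"translation":[-66,193,5],"angular":[-0.442,0,0.442],"jaw":0.1}]'
python3 - <<'E'
from h import *
o=ctrl.get_obs();print(o["width"],o["qpos"].round(2));goc([466,-228],25.5,-.405,26)
E
```

```text
t: 29.0
ee_pos: [488.6, -40.7, 164.6]
orientation: [-2.81, -0.307, -1.164]
ft_force: [0.0, 0.3, -1.8]
width: 24.9
grasp_force: 29.6
t: 30.0
ee_pos: [489.0, -236.1, 113.8]
orientation: [2.716, -0.552, 1.123]
ft_force: [0.8, 0.7, -1.1]
width: 25.3
grasp_force: 29.7
25.27382533127706 [-0.53  0.36  2.42  2.92  0.42 -1.46]
T [-61.2, 1.7, 63.7] A [-0.004, 0.001, 0.002]
```

```bash
python3 -m creep '[{"translation":[-10,0,10],"angular":[0,0,0],"jaw":0.1},{"translation":[-25,0,25],"angular":[0,0,0],"jaw":0.1},{"translation":[-40,1,40],"angular":[0,0,0],"jaw":0.1},{"translation":[-50,1,51],"angular":[0,0,0],"jaw":0.1},{"translation":[-57,1,58],"angular":[0,0,0],"jaw":0.1},{"translation":[-60,1,61],"angular":[0,0,0],"jaw":0.1},{"translation":[-62,1,63],"angular":[0,0,0],"jaw":0.1},{"translation":[-62,1,63],"angular":[0,0,0],"jaw":0.1}]'
python3 -m creep '[{"translation":[-1,0,1],"angular":[0,0,0],"jaw":0.1},{"translation":[-1,0,1],"angular":[0,0,0],"jaw":0.1},{"translation":[-1,0,1],"angular":[0,0,0],"jaw":0.42},{"translation":[-1,0,1],"angular":[0,0,0],"jaw":0.42},{"translation":[-1,0,-10],"angular":[0,0,0],"jaw":0.42},{"translation":[-1,0,-40],"angular":[0,0,0],"jaw":0.42},{"translation":[-1,0,-85],"angular":[0,0,0],"jaw":0.42},{"translation":[-1,0,-120],"angular":[0,0,0],"jaw":0.42}]'
python3 - <<'E'
from h import *
for c in("side","wrist"):
  ctrl.get_image(c)
  for l in("short1","long1"):print(c,l,[(np.round(d["rect"]).tolist(),round(d["score"],2)) for d in ctrl.look_for(c,l) if d["score"]>.4])
  for P in([529,-240,61],[421,-333,61],[444,-278,61],[466,-228,61],[478,-373,91],[486,331,61]):print(P,proj(c,P).round())
E
```

```text
t: 31.0
ee_pos: [489.5, -238.5, 26.1]
orientation: [2.713, -0.556, 1.125]
ft_force: [0.1, -0.1, -1.0]
width: 25.3
grasp_force: 29.7
t: 32.0
ee_pos: [412.1, -206.0, 111.5]
orientation: [2.714, -0.556, 1.122]
ft_force: [0.8, -0.5, 1.4]
width: 37.0
grasp_force: 0.0
side short1 [([222.0, 356.0, 243.0, 381.0], 0.81), ([176.0, 190.0, 185.0, 214.0], 0.77), ([190.0, 204.0, 210.0, 225.0], 0.73), ([238.0, 330.0, 252.0, 354.0], 0.71), ([216.0, 271.0, 233.0, 293.0], 0.66), ([212.0, 389.0, 229.0, 411.0], 0.65), ([228.0, 142.0, 236.0, 159.0], 0.64), ([267.0, 330.0, 284.0, 358.0], 0.53), ([275.0, 266.0, 289.0, 288.0], 0.52)]
side long1 [([256.0, 193.0, 271.0, 230.0], 0.86), ([241.0, 178.0, 256.0, 208.0], 0.56), ([249.0, 397.0, 265.0, 420.0], 0.5)]
[529, -240, 61] [275. 338.]
[421, -333, 61] [219. 395.]
[444, -278, 61] [231. 363.]
[466, -228, 61] [241. 336.]
[478, -373, 91] [255. 408.]
[486, 331, 61] [230. 143.]
wrist short1 [([96.0, 163.0, 146.0, 213.0], 0.88), ([266.0, 190.0, 295.0, 242.0], 0.84), ([377.0, 190.0, 425.0, 244.0], 0.84), ([260.0, 142.0, 285.0, 193.0], 0.79), ([321.0, 190.0, 358.0, 236.0], 0.72)]
wrist long1 [([384.0, 112.0, 437.0, 191.0], 0.57)]
[529, -240, 61] [270. 144.]
[421, -333, 61] [410. 197.]
[444, -278, 61] [344. 197.]
[466, -228, 61] [284. 197.]
[478, -373, 91] [422. 117.]
[486, 331, 61] [-607.  490.]
```

```bash
python3 -c "
from workcell import ctrl
print(ctrl.close_job())"
```

```text
the job is handed in; nothing more can be done
None
```

I added three short couplings from the row to the one already in the case, so the large bay holds four upright short ones, and handed the job in at about 32 s; the first grasp missed twice, and the last camera check found the spare and the long couplings in place.

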